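Lock the ring stretcher's gate knob

ROBOT

A 6-joint arm with a two-finger parallel gripper is mounted at the origin on the work surface. World frame = base frame: x ahead of the robot, y to its left, z up, the work surface at z = 0. Lengths are in mm, angles in rad, forces in N, time in s.
With the tool pointing down it reaches from about 350 to 975 mm from the base axis. Payload 7.1 kg.
Tool frame: the origin (TCP) lies at the very end of the fingers, on their centre line; the grasp point (between the pads) lies 19 mm behind it; x points along the fingers, y is the direction in which the jaws open and shut, and the axes are right-handed (so a half turn about x gives the same grasp; the last joint's range is limited). The gripper opens to 88 mm and grips with 3 to 60 N. Pads are 20 mm wide; open, the fingers measure 115 mm over their backs; the gripper's body (75 mm by 178 mm) begins 61 mm behind the grasp point.
Start: joints at [1.153, 0.423, 1.63, -0, 1.089, -0.019], TCP at [242.663, 575.951, 222.675] pointing down, gripper open.
Joint ranges: [-3, 3], [-0.9, 2.11], [0.09, 2.58], [-1.31, 4.45], [0.11, 2.69], [-2.54, 2.54]. Speed limits (rad/s): [2.39, 2.39, 3.01, 3.14, 3.14, 3.14].

INTERFACE

Orientations are given as a rotation vector (axis times angle).
In Python, from workcell import ctrl gives the robot as it stands. The module is installed in compiled form; this text tells all that it offers.
- The arm moves only by the tool carry_out, never from a script. Its argument "commands" is a list of rows, each a list of 6 numbers: the shift along the tool's x, y, z in m, then the turn, a rotation vector about the tool's x, y, z in degrees. In form: [[tx, ty, tz, rx, ry, rz], ...]. A call has 1 to 8 rows; each row shifts and turns the pose as measured when the row begins, along the tool's axes as they then stand; what a row does not reach is not made up. A row lasts 1/8 s, in which the tool goes at most 62.5 mm and 10.7 degrees, less where a joint would pass 70% of its speed; a pose out of reach is approached as far as the arm can. A call with a gripper value outside its range is refused whole. "grip" is the closure, from 0 (fully open) to 1 (shut), set as the call begins (left out, the last holds). The fingers move at their own pace and stop on an object; the grip force is fixed at half the most. Time passes only in rows, so rows that do not move let the fingers close. It gives the time, the measured TCP pose, the force and the opening at its end, in the units of the state.
- ctrl.get_obs(): the state, without advancing time (a new reading comes with each control period).
- ctrl.get_image(name): name is "side" or "top" or "wrist"; returns a dict with "pixels" (384x512x3 uint8, blue, green, red), "intrinsics" (3x3 intrinsics, pixels), "dist_coeffs" ([k1, k2, p1, p2, k3] as OpenCV has them; the pictures are not rectified), "rvec" (rotation vector, rad) and "tvec" (3), from world to camera coordinates, as OpenCV has them. Camera axes: x right, y down, z forward; pixel columns grow to the right and rows downward; lengths in mm; the calibration is good to about 2 mm. A picture is of the moment at which its call begins. There is no depth.
- ctrl.close_job(): hands the job in, once; it reports no verdict.
The state is a dict: "t": time; "qpos": joint angles; "qvel": joint speeds; "joint_torque": joint torques, N m; "ee_pos": TCP position; "orientation": TCP orientation; "ft_force": force on the tool from outside, world axes, zero at the start; "moment": the same for the moment, N m; "width": finger opening in mm.
Only numpy, scipy, OpenCV 4.12 (cv2) and the standard library are available. Lean on these libraries where they do the work, as an engineer would, in place of code of your own. Each camera call takes 0.05 s, during which the arm holds its last target. There are 200 camera calls.

TASK

Lock the blue ring stretcher for the night: with the outside of the closed fingers, push its round wooden gate knob along the long leg of the L-shaped slot to the corner, then push it sideways along the short leg until it is fully home at the closed end, and leave it there with the hand clear. Only push it: do not take the knob between the fingers, pull it up or tip it. Leave the ring lying on the plate and the things around the stretcher where they are.

Things in the scene. Friction and masses are not known exactly. Their poses are not given: they have to be found in the camera images.
- stretcher: Ring stretcher, fixed: low blue bed 180 (x) x 160 (y) mm with a steel gate plate (170 x 150, top 48.5 mm above the bench) and, on its +y side, a tower with a mandrel. Origin: bed centre, on the bench; x away from the robot at yaw 0, z up. An L-shaped slot 17 mm wide goes through the plate: long leg along +x at y = -30 (92 mm), then short leg along +y at x = 45 (61.5 mm). The plate is flat and free but for the ring.
- gate_pin: Follower, loose but captive in the slot: 44 mm flange under the plate, 14 mm stem (3 mm play), upright cylindrical wooden knob on top, 28 mm across, 30 mm high, underside 2.5 mm and top 32.5 mm above the plate. Slides at a few newtons (about 150 g), no spring, stays where left; starts in the first part of the long leg. Origin: centre of the flange's underside, 30 mm above the bench; z up.
- knob (a point): Centre of the knob: on its axis, 15 mm below its top, 17.5 mm above the gate plate (66 mm above the bench).
- slot_start (a point): Point at the gate plate's top face over which the knob's axis stands when its stem touches the open-position end of the long leg.
- slot_corner (a point): Middle of the slot's corner, at the plate's top face, where the centre lines of the two legs meet; the stem can go 1.5 mm farther along the stretcher's x, to the wall.
- slot_end (a point): Point at the plate's top face over which the knob's axis stands when its stem touches the closed end of the short leg (locked position).
- mandrel_top (a point): Top of the upright tapered steel mandrel (28 mm thick at its foot), 203 mm above the bench, fixed, at (20, 135) mm in the stretcher's frame. Its blue tower covers x -30 to 70, y 81 to 181 mm and is 62 mm high, with a 70 mm square collar up to 78 mm; a brass hand lever on its outer side runs along +x (x 0 to 150, y 199, up to z 41).
- ring: Brass ring, 25 mm across, 19 mm hole, 7 mm high, lying on the gate plate's -x, +y corner, loose, not to be moved. Origin: centre of its underside.
- stake_block: Wooden block 150 (x) x 85 (y) x 40 mm with two steel doming stakes (mushroom heads, the taller reaching 105 mm above the bench) standing on the bench on the stretcher's -y side; loose, not to be moved. Origin: centre of its underside.
- bench_block: Steel block on a wooden foot, 90 x 90 x 32 mm, on the bench beyond the stretcher (+x side); loose, not to be moved. Origin: centre of its underside.
- can: White can, 54 mm across, 130 mm high, standing on the bench beyond the tower (+y side); loose, not to be moved. Origin: centre of its underside.
There are look-alikes about, which are no part of the job. Leave any black or yellow look-alike of the gate_pin alone.

How it is judged:
By the outcome, as a careful person would: the job done as asked, in the order asked, and still so for the second after the job is handed in, with the robot touching nothing.
It also fails if it takes over 45 s, if anything falls off the work surface, if the arm or the gripper's body presses on something with over 40 N, if the wrist force passes 120 N, or if a joint passes its speed limit or range.

## Working session

There is one attempt and no reset: what is moved stays moved. The work goes in short steps, Python scripts to look and compute and a tool call to move; the robot and the scene stay as the last step left them, time stands still between calls to the robot, and variables do not carry over. Pictures are saved under pics/ and viewed, about 8 in all and at most 12, crops included, and the job is handed in when it is done.

Besides the shell and the picture viewer there is one more tool, called after "Call:" by a JSON object that holds its "fn" and its "kwargs". carry_out: Moves the arm, as the interface text tells. Its arguments: {"type":"object","properties":{"commands":{"type":"array"},"grip":{"type":"number"}},"required":["commands"]}

```bash
mkdir -p pics; cat > h.py <<'E'
import numpy as np, cv2
from workcell import ctrl
def grab(n,f=None):
    d=ctrl.get_image(n)
    if f: cv2.imwrite('pics/'+f,d['pixels'])
    return d
def ray(d,u,v):
    p=cv2.undistortPoints(np.array([[[u,v]]],float),np.array(d['intrinsics'],float),np.array(d['dist_coeffs'],float))[0,0]
    R=cv2.Rodrigues(np.array(d['rvec'],float))[0]; t=np.array(d['tvec'],float).ravel()
    return -R.T@t, R.T@np.array([p[0],p[1],1.])
def onz(d,u,v,z):
    c,r=ray(d,u,v); return c+r*(z-c[2])/r[2]
def proj(d,P):
    return cv2.projectPoints(np.array(P,float).reshape(-1,3),np.array(d['rvec'],float),np.array(d['tvec'],float),np.array(d['intrinsics'],float),np.array(d['dist_coeffs'],float))[0][:,0]
E
python3 - <<'E'
from h import *
import pickle
D={n:grab(n) for n in('top','side')}
pickle.dump(D,open('d0.pkl','wb'))
for n in D: cv2.imwrite(f'pics/{n}0.png',cv2.resize(D[n]['pixels'],(800,600)))
o=ctrl.get_obs();print({k:np.round(v,3) for k,v in o.items()})
for n in D: print(n,ray(D[n],256,192))
E
```

```text
{'t': np.float64(0.1), 'qpos': array([ 1.153,  0.424,  1.631,  0.   ,  1.089, -0.019]), 'qvel': array([ 0.   , -0.003, -0.001,  0.001, -0.002, -0.   ]), 'joint_torque': array([ 0.0000e+00, -5.4561e+01, -2.7432e+01,  6.5000e-02,  1.9000e-02,
       -0.0000e+00]), 'ee_pos': array([242.468, 575.512, 221.994]), 'orientation': array([ 0.312,  1.548, -0.314]), 'ft_force': array([-0.627, -0.236,  0.065]), 'moment': array([-0.035,  0.022,  0.007]), 'width': np.float64(87.969)}
top (array([ 382.42483052,   43.02087956, 1258.28813726]), array([ 0.16457051, -0.03053032, -0.98608365]))
side (array([ 164.61776947, -731.19509446,  870.49881307]), array([ 0.37229104,  0.66643843, -0.64604784]))
```

View pics/top0.png

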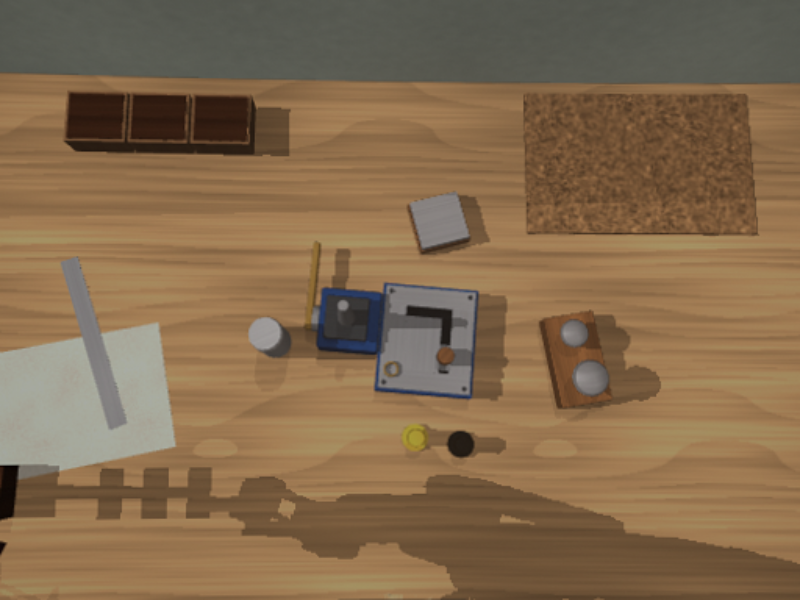

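View pics/side0.png

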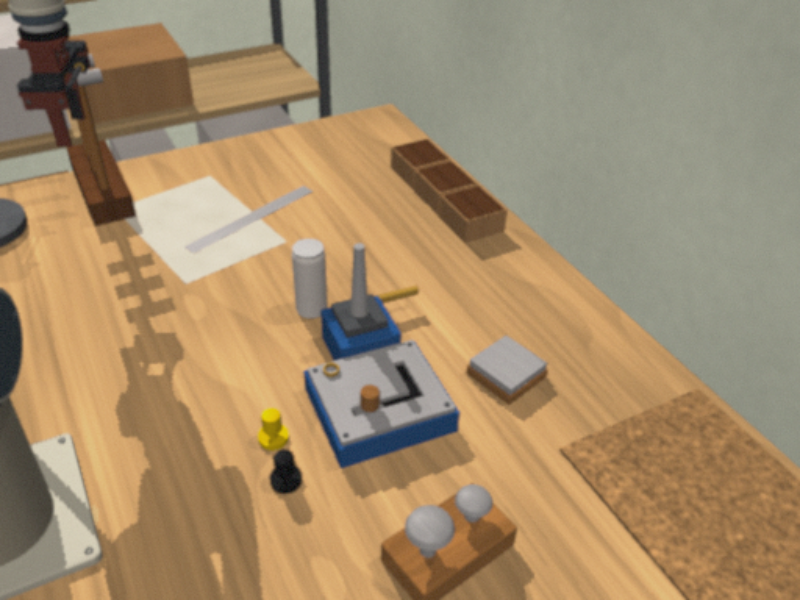

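Candidates (800x600 top view): the brown knob in the plate slot at (445,355), a yellow look-alike at (415,437) and a black one at (460,443), both on the bench. I choose the brown one, in the slot. Next I measure it and check it in a close crop.

```bash
cat > m.py <<'E'
from h import *
def measure(d, side=None, f=None):
    im=d['pixels']; hsv=cv2.cvtColor(im,cv2.COLOR_BGR2HSV)
    roi=np.zeros(im.shape[:2],np.uint8); roi[175:262,232:314]=1
    grey=((hsv[...,1]<60)&(hsv[...,2]>70)&(roi>0)).astype(np.uint8)
    n,l,s,c=cv2.connectedComponentsWithStats(grey); k=1+np.argmax(s[1:,4])
    hull=cv2.convexHull(np.argwhere(l==k)[:,::-1].astype(np.int32))
    P=np.array([onz(d,*p,48.5)[:2] for p in hull[:,0]],np.float32)
    r=cv2.minAreaRect(P); print('plate rect',r, np.round(cv2.boxPoints(r),1).tolist())
    m=np.zeros_like(roi); cv2.fillConvexPoly(m,hull,1)
    kn=((hsv[...,1]>90)&(hsv[...,0]<22)&(m>0)).astype(np.uint8)
    n,l2,s2,c2=cv2.connectedComponentsWithStats(kn)
    for i in range(1,n):
        if s2[i,4]>15: print('orange',s2[i],c2[i],onz(d,*c2[i],81),onz(d,*c2[i],66))
    dk=((hsv[...,2]<45)&(cv2.erode(m,np.ones((5,5)))>0)).astype(np.uint8)
    q=np.argwhere(dk)[:,::-1]; print('dark n',len(q))
    if f:
        x=cv2.resize(im[175:262,225:315],None,fx=6,fy=6,interpolation=cv2.INTER_CUBIC); cv2.imwrite('pics/'+f,x)
    return r
E
python3 - <<'E'
from m import *; import pickle
D=pickle.load(open('d0.pkl','rb')); measure(D['top'],f='crop0.png')
E
```

```text
plate rect ((521.6441650390625, -40.66938781738281), (154.6499786376953, 175.02272033691406), 85.54572296142578) [[428.3999938964844, -111.0], [602.9000244140625, -124.5999984741211], [614.9000244140625, 29.600000381469727], [440.3999938964844, 43.20000076293945]]
orange [280 222  11  12  96] [284.8125 227.3125] [489.92947494 -65.54888012  81.        ] [491.2992073  -66.93218328  66.        ]
orange [246 231   9  10  34] [249.94117647 235.61764706] [468.86234404  21.54025314  81.        ] [469.96365702  21.26656534  66.        ]
dark n 243
```

View pics/crop0.png

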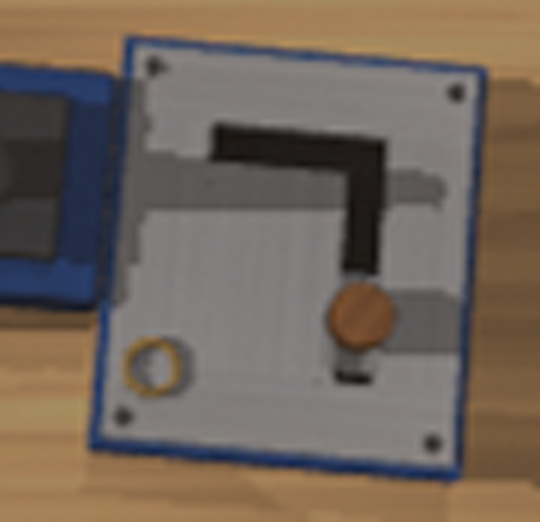

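```bash
cat > fr.py <<'E'
from h import *; import pickle
D=pickle.load(open('d0.pkl','rb')); d=D['top']
C=lambda u,v,z=48.5: onz(d,225+u/6-.42,175+v/6-.42,z)[:2]
scr=np.array([C(*p) for p in[(154,66),(457,92),(123,416),(433,443)]])
c0=scr.mean(0); ey=(scr[0]+scr[2]-scr[1]-scr[3]); ex=(scr[0]+scr[1]-scr[2]-scr[3])
yaw=np.mean([np.arctan2(ex[1],ex[0]),np.arctan2(-ey[0],ey[1])])
def toS(p,c=c0,y=yaw):
    R=np.array([[np.cos(y),-np.sin(y)],[np.sin(y),np.cos(y)]]); return R.T@(np.array(p)[:2]-c)
E
python3 - <<'E'
from fr import *
print('screws',c0,np.degrees(yaw),[toS(s).round(1) for s in scr])
for n,p in dict(outer=(386,140),inner=(346,171),e1=(214,124),e2=(209,160),b1=(336,380),b2=(372,382),ring=(152,367)).items(): print(n,C(*p).round(1),toS(C(*p)).round(1))
print('knob top',C(361,315,81),toS(C(361,315,81)))
# side view: knob top in side
d2=D['side']; im=d2['pixels']; hsv=cv2.cvtColor(im,cv2.COLOR_BGR2HSV)
m=np.zeros(im.shape[:2],np.uint8); m[242:266,226:248]=1
k=((hsv[...,1]>110)&(hsv[...,0]<22)&(m>0)).astype(np.uint8); n,l,s,c=cv2.connectedComponentsWithStats(k); print(s[1:],c[1:])
i=1+np.argmax(s[1:,4]); print('side knob centre@66',onz(d2,*c[i],66), toS(onz(d2,*c[i],66)))
E
```

```text
screws [520.34984137 -38.92573797] -4.727059805275572 [array([75.7, 66. ]), array([ 76. , -66.2]), array([-75.9,  66.2]), array([-75.8, -65.9])]
outer [569.3 -80. ] [ 52.2 -36.9]
inner [555.6 -62.6] [ 37.1 -20.6]
e1 [575.8  -5.5] [52.6 37.9]
e2 [560.1  -3.3] [36.7 38.8]
b1 [465.8 -57.4] [-52.9 -22.9]
b2 [465.  -72.8] [-52.4 -38.3]
ring [470.9  21. ] [-54.2  55.7]
knob top [490.5089913  -65.39046835] [-27.55841163 -28.83387305]
[[231 247  11  16 155]] [[236.27741935 254.47096774]]
side knob centre@66 [491.70441836 -68.41479454  66.        ] [-26.11781844 -31.74939806]
```

The crop shows the brown knob in the long leg at (361,315), the slot corner at (386,140), the short leg's closed end at about (212,142) and the ring at (152,367). The knob is at about (-27,-30) in the stretcher frame. Yaw is -4.7°, and the slot edges match the description to about 1 mm.

```bash
cat > go.py <<'E'
from fr import *
Rs=np.array([[np.cos(yaw),-np.sin(yaw)],[np.sin(yaw),np.cos(yaw)]])
def W(x,y,z): return np.r_[c0+Rs@[x,y],z]
def plan(*t):
    o=ctrl.get_obs(); R=cv2.Rodrigues(np.array(o['orientation'],float))[0]; p=np.array(o['ee_pos'],float)
    print('t',round(float(o['t']),2),'S',toS(p).round(1),'z',p[2].round(1),'w',round(float(o['width']),1),'F',np.round(o['ft_force'],1))
    Rd=np.c_[[0,0,-1],np.r_[Rs[:,0],0],np.cross([0,0,-1],np.r_[Rs[:,0],0])]
    if R[:,1]@Rd[:,1]<0: Rd[:,1:]*=-1
    print('rot tool deg',np.degrees(cv2.Rodrigues(R.T@Rd)[0].ravel()).round(2))
    for a in t: print(a,'tool shift mm',(R.T@(W(*a)-p)).round(1))
    return R
E
python3 -c "
from go import *
R=plan((-72,-30,215),(-72,-30,56)); print(R.round(3)); print(ctrl.get_obs()['qpos'])
print(W(-72,-30,56),W(45,6,56))"
```

```text
t 0.1 S [-327.6  589.4] z 222.0 w 88.0 F [-0.6 -0.2  0.1]
rot tool deg [7.188e+01 5.000e-02 7.000e-02]
(-72, -30, 215) tool shift mm [   7.7 -509.2  435.6]
(-72, -30, 56) tool shift mm [ 166.7 -509.   435.6]
[[-0.001  0.388  0.922]
 [-0.001  0.922 -0.388]
 [-1.    -0.001 -0.   ]]
[ 1.15299739e+00  4.23755541e-01  1.63059013e+00  6.22539687e-06
  1.08861507e+00 -1.90093467e-02]
[446.12246796 -62.89023332  56.        ] [565.69123252 -36.65456024  56.        ]
```

Call:
{"fn": "carry_out", "kwargs": {"commands": [[0,-0.0425,0.036,9,0,0],[0,-0.036,0.0425,9,0,0],[0,-0.029,0.048,9,0,0],[0,-0.021,0.052,9,0,0],[0,-0.013,0.054,9,0,0],[0,-0.004,0.056,9,0,0],[0,0.004,0.056,9,0,0],[0,0.013,0.054,9,0,0]], "grip": 1}}

```text
t: 1.1
ee_pos: [373.8, 138.1, 220.6]
orientation: [1.294, 1.15, -1.297]
ft_force: [0.6, 0.8, -0.5]
width: 11.5
```

```bash
python3 -c "
from go import *
R=plan((-72,-30,215),(-72,-30,56))"
```

```text
t 1.1 S [-160.7  164.3] z 220.6 w 11.5 F [ 0.6  0.8 -0.5]
rot tool deg [-2.03  0.12  0.01]
(-72, -30, 215) tool shift mm [  5.9  95.5 191.1]
(-72, -30, 56) tool shift mm [164.9  95.5 190.7]
```

Call:
{"fn": "carry_out", "kwargs": {"commands": [[0.001,0.024,0.048,-2,0,0],[0.001,0.024,0.048,0,0,0],[0.001,0.024,0.048,0,0,0],[0.001,0.024,0.048,0,0,0],[0,0,0,0,0,0]]}}

```text
t: 1.72
ee_pos: [453.3, -72.2, 216.9]
orientation: [1.274, 1.163, -1.275]
ft_force: [-0.0, 0.2, -1.3]
width: 0.3
```

```bash
python3 -c "
from go import *
R=plan((-72,-30,90),(-72,-30,56))"
```

```text
t 1.73 S [-64.1 -38.7] z 216.9 w 0.3 F [-0.   0.2 -1.3]
rot tool deg [-0.38  0.11 -0.07]
(-72, -30, 90) tool shift mm [126.9  -8.1  -8.9]
(-72, -30, 56) tool shift mm [160.9  -8.2  -9. ]
```

Call:
{"fn": "carry_out", "kwargs": {"commands": [[0.03,-0.008,-0.009,0,0,0],[0.035,0,0,0,0,0],[0.035,0,0,0,0,0],[0.02,0,0,0,0,0],[0,0,0,0,0,0]]}}

```text
t: 2.35
ee_pos: [443.9, -59.6, 93.7]
orientation: [1.274, 1.166, -1.275]
ft_force: [-0.2, 0.1, -0.1]
width: 0.7
```

```bash
python3 -c "
from go import *
R=plan((-72,-30,57))
cv2.imwrite('pics/w1.png',grab('wrist')['pixels'])
d=grab('side');cv2.imwrite('pics/s1.png',cv2.resize(d['pixels'][200:310,180:310],None,fx=5,fy=5))"
```

```text
t 2.35 S [-74.5 -26.9] z 93.7 w 0.7 F [-0.2  0.1 -0.1]
rot tool deg [-0.38  0.05  0.04]
(-72, -30, 57) tool shift mm [36.7  2.5  3. ]
```

View pics/s1.png

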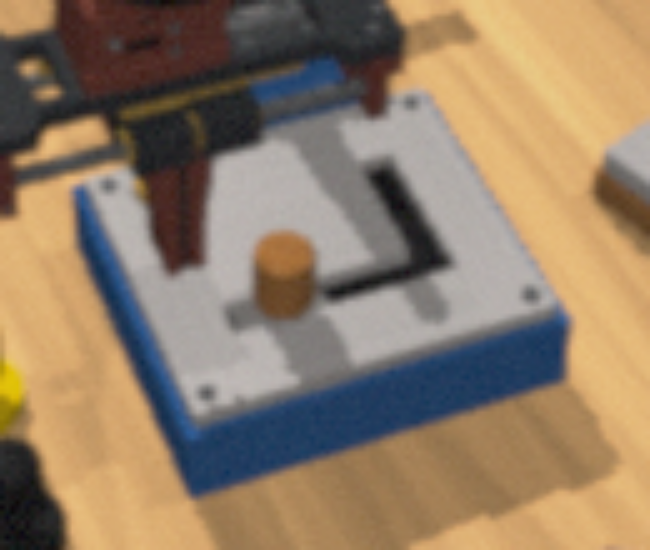

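Crop: closed fingers (tip ≈(185,270)) stand behind the knob (285,275), in line with the long leg, fingers clear of everything.

Call:
{"fn": "carry_out", "kwargs": {"commands": [[0.018,0.001,0.002,-0.4,0,0],[0.018,0.001,0.001,0,0,0],[0,0,0,0,0,0],[0,0.01,0,0,0,0],[0,0.01,0,0,0,0],[0,0,0,0,0,0]]}}

```text
t: 3.2
ee_pos: [473.4, -64.7, 65.1]
orientation: [1.273, 1.158, -1.259]
ft_force: [0.0, 0.2, 0.0]
width: 0.4
```

```bash
python3 -c "
from go import *
R=plan((-40,-30,57),(20,-30,57))"
```

```text
t 3.2 S [-44.7 -29.5] z 65.1 w 0.4 F [0.  0.2 0. ]
rot tool deg [ 0.09  0.11 -0.82]
(-40, -30, 57) tool shift mm [8.2 4.5 0.4]
(20, -30, 57) tool shift mm [ 9.  64.5  0.5]
```

Call:
{"fn": "carry_out", "kwargs": {"commands": [[0,-0.012,0,0,0,-0.8],[0.008,0,0,0,0,0],[0,0,0,0,0,0]]}}

```text
t: 3.58
ee_pos: [460.0, -63.6, 56.6]
orientation: [1.266, 1.169, -1.27]
ft_force: [0.8, -0.0, 0.3]
width: 0.6
```

```bash
python3 -c "
from go import *
R=plan((-40,-30,57),(20,-30,57))
d=grab('side');cv2.imwrite('pics/s2.png',cv2.resize(d['pixels'][200:310,180:310],None,fx=5,fy=5))"
```

```text
t 3.58 S [-58.1 -29.5] z 56.6 w 0.6 F [ 0.8 -0.   0.3]
rot tool deg [0.1  0.11 0.06]
(-40, -30, 57) tool shift mm [-0.4 18.1  0.5]
(20, -30, 57) tool shift mm [-0.5 78.1  0.6]
```

View pics/s2.png

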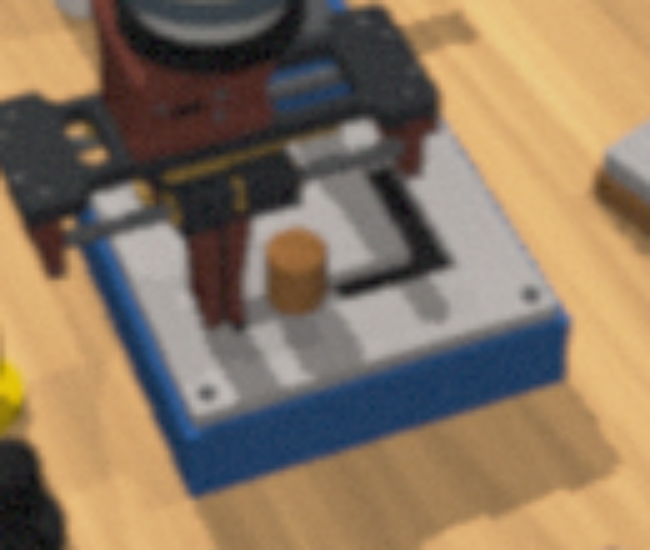

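Crop: fingers upright behind the knob at (297,272); it slid a few mm along the leg in the first light touch, upright.

Call:
{"fn": "carry_out", "kwargs": {"commands": [[0,0.01,0,0,0,0],[0,0.01,0,0,0,0],[0,0.01,0,0,0,0],[0,0.01,0,0,0,0],[0,0.01,0,0,0,0],[0,0,0,0,0,0]]}}

```text
t: 4.38
ee_pos: [514.6, -68.0, 56.7]
orientation: [1.267, 1.169, -1.27]
ft_force: [-0.7, -0.3, -0.1]
width: 0.6
```

```bash
python3 -c "
from go import *
R=plan((20,-30,57))
d=grab('side');hs=cv2.cvtColor(d['pixels'],cv2.COLOR_BGR2HSV)
m=((hs[...,1]>110)&(hs[...,0]<22)&(hs[...,0]>6)&(hs[...,2]>70)).astype(np.uint8); q=m*0; q[230:265,230:275]=1
n,l,s,c=cv2.connectedComponentsWithStats(m*q)
for i in range(1,n):
  if s[i,4]>40: print(s[i],toS(onz(d,*c[i],66)))"
```

```text
t 4.38 S [ -3.4 -29.5] z 56.7 w 0.6 F [-0.7 -0.3 -0.1]
rot tool deg [0.1  0.11 0.01]
(20, -30, 57) tool shift mm [-0.3 23.4  0.6]
[251 240  13  17 170] [ 22.95165822 -30.82749869]
```

Call:
{"fn": "carry_out", "kwargs": {"commands": [[0,0.008,0,0,0,0],[0,0.006,0,0,0,0],[0,0.004,0,0,0,0],[0,0,0,0,0,0]]}}

```text
t: 4.92
ee_pos: [532.3, -69.4, 56.5]
orientation: [1.266, 1.17, -1.271]
ft_force: [-0.3, -0.6, -0.0]
width: 0.5
```

```bash
cat > kn.py <<'E'
from go import *
def kn():
    d=grab('side');hs=cv2.cvtColor(d['pixels'],cv2.COLOR_BGR2HSV)
    m=((hs[...,1]>110)&(hs[...,0]<22)&(hs[...,0]>6)&(hs[...,2]>70)).astype(np.uint8); q=m*0; q[215:265,230:285]=1
    n,l,s,c=cv2.connectedComponentsWithStats(m*q)
    for i in range(1,n):
        if s[i,4]>40: print('knob',s[i],toS(onz(d,*c[i],66)))
    return d
E
python3 -c "
from kn import *
R=plan((20,-30,57));kn()"
```

```text
t 4.92 S [ 14.4 -29.4] z 56.5 w 0.5 F [-0.3 -0.6 -0. ]
rot tool deg [0.09 0.11 0.11]
(20, -30, 57) tool shift mm [-0.5  5.6  0.6]
knob [267 215  18   8  83] [103.99415257  38.61937918]
knob [273 224  12  23 146] [91.79994383 -6.1138465 ]
knob [258 238  12  17 153] [ 38.81738899 -31.47950289]
```

Call:
{"fn": "carry_out", "kwargs": {"commands": [[0,0.004,0,0,0,0],[0,0.003,0,0,0,0],[0,0,0,0,0,0]]}}

```text
t: 5.35
ee_pos: [539.2, -70.0, 56.4]
orientation: [1.266, 1.17, -1.271]
ft_force: [0.8, 0.4, -0.4]
width: 0.2
```

```bash
python3 -c "
from kn import *
R=plan((20,-30,57));kn()"
```

```text
t 5.35 S [ 21.3 -29.4] z 56.4 w 0.2 F [ 0.8  0.4 -0.4]
rot tool deg [0.09 0.11 0.14]
(20, -30, 57) tool shift mm [-0.6 -1.3  0.6]
knob [250 215  35  11  99] [89.08839275 39.88305978]
knob [275 224  10  23 137] [92.20924993 -7.28225484]
knob [261 238  12  16 153] [ 45.48063205 -31.38376705]
```

Call:
{"fn": "carry_out", "kwargs": {"commands": [[0,0.0015,0,0,0,0],[0,0.0005,0,0,0,0]]}}

```text
t: 5.65
ee_pos: [540.9, -70.1, 56.4]
orientation: [1.266, 1.171, -1.272]
ft_force: [-1.2, 0.1, -0.2]
width: 0.4
```

```bash
python3 -c "
from kn import *
R=plan((20,-30,57));kn()"
```

```text
t 5.65 S [ 23.  -29.4] z 56.4 w 0.4 F [-1.2  0.1 -0.2]
rot tool deg [0.09 0.1  0.17]
(20, -30, 57) tool shift mm [-0.6 -3.   0.6]
knob [251 215  34  11  96] [89.98386602 39.91368232]
knob [275 224  10  23 137] [92.13006146 -7.52823346]
knob [261 238  12  16 145] [ 47.44645357 -31.98935426]
```

Call:
{"fn": "carry_out", "kwargs": {"commands": [[0,-0.012,0,0,0,0],[0,-0.01,0,0,0,0],[0,0,0,0,0,0],[0,0,0.02,0,0,0],[0,0,0.018,0,0,0],[0,0,0,0,0,0]]}}

```text
t: 6.45
ee_pos: [514.1, -107.1, 56.9]
orientation: [1.266, 1.17, -1.271]
ft_force: [0.4, -0.5, -0.5]
width: 0.5
```

```bash
python3 -c "
from kn import *
R=plan((46,-72,57));d=kn()
d=grab('top');cv2.imwrite('pics/t3.png',cv2.resize(d['pixels'][150:290,210:370],None,fx=4,fy=4))"
```

```text
t 6.45 S [ -0.6 -68.5] z 56.9 w 0.5 F [ 0.4 -0.5 -0.5]
rot tool deg [0.1  0.11 0.12]
(46, -72, 57) tool shift mm [-0.2 46.6  3.6]
knob [275 229  10   8  48] [91.98247809 -5.30549158]
knob [247 234  24   8  41] [34.02978568 -1.72791737]
knob [259 247  13   7  53] [ 40.32746434 -45.39114068]
```

View pics/t3.png

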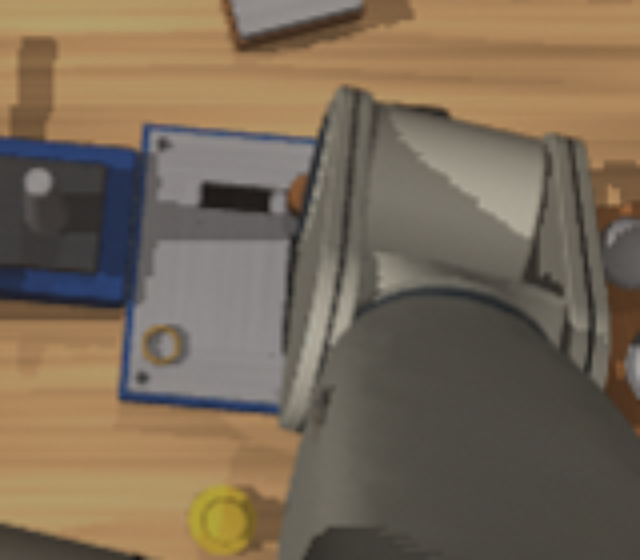

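Crop: the knob's edge (≈(298,193)) shows at the corner by the short leg; ring (163,343) untouched.

Call:
{"fn": "carry_out", "kwargs": {"commands": [[0,0.014,0.003,0,0,0],[0,0.014,0,0,0,0],[0,0.013,0,0,0,0],[0,0,0,0,0,0]]}}

```text
t: 7.05
ee_pos: [559.0, -112.0, 56.8]
orientation: [1.265, 1.171, -1.268]
ft_force: [-1.0, -0.3, 0.3]
width: 0.6
```

```bash
python3 -c "
from kn import *
R=plan((46,-72,57))
d=grab('side');cv2.imwrite('pics/s4.png',cv2.resize(d['pixels'][180:330,180:350],None,fx=4,fy=4))"
```

```text
t 7.05 S [ 44.5 -69.6] z 56.8 w 0.6 F [-1.  -0.3  0.3]
rot tool deg [0.23 0.1  0.06]
(46, -72, 57) tool shift mm [-0.2  1.5  2.4]
```

View pics/s4.png

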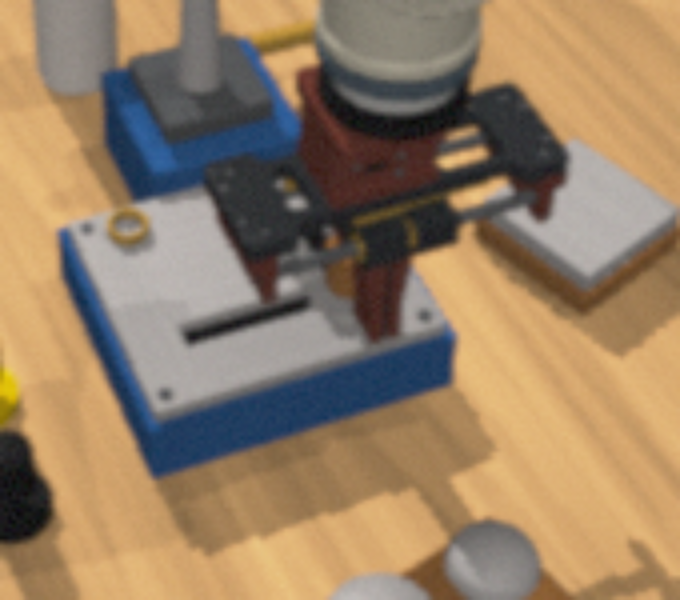

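Crop: fingers (tip ≈(380,335)) stand on the -y side of the knob (340,265) with a gap; ring, blocks and stakes clear.

Call:
{"fn": "carry_out", "kwargs": {"commands": [[0,0.001,-0.01,0,0,0],[0,0,-0.01,0,0,0],[0,0,-0.01,0,0,0],[0,0,-0.01,0,0,0],[0,0,-0.01,0,0,0],[0,0,0,0,0,0]]}}

```text
t: 7.85
ee_pos: [561.9, -57.6, 56.4]
orientation: [1.264, 1.173, -1.27]
ft_force: [-0.4, 0.7, -0.1]
width: 0.4
```

```bash
python3 -c "
from kn import *
R=plan((46,7.5,57))"
```

```text
t 7.85 S [ 42.9 -15.2] z 56.4 w 0.4 F [-0.4  0.7 -0.1]
rot tool deg [0.27 0.08 0.21]
(46, 7.5, 57) tool shift mm [ -0.7   3.2 -22.7]
```

Call:
{"fn": "carry_out", "kwargs": {"commands": [[0,0.0015,-0.006,0,0,0],[0,0.001,-0.005,0,0,0],[0,0,-0.004,0,0,0],[0,0,0,0,0,0]]}}

```text
t: 8.35
ee_pos: [565.8, -42.1, 56.3]
orientation: [1.264, 1.173, -1.27]
ft_force: [1.0, 0.1, -0.4]
width: 0.4
```

```bash
python3 -c "
from kn import *
R=plan((46,7.5,57))
d=grab('side');cv2.imwrite('pics/s5.png',cv2.resize(d['pixels'][180:330,180:350],None,fx=4,fy=4))"
```

```text
t 8.35 S [45.5  0.6] z 56.3 w 0.4 F [ 1.   0.1 -0.4]
rot tool deg [0.26 0.09 0.22]
(46, 7.5, 57) tool shift mm [-0.7  0.5 -6.9]
```

View pics/s5.png

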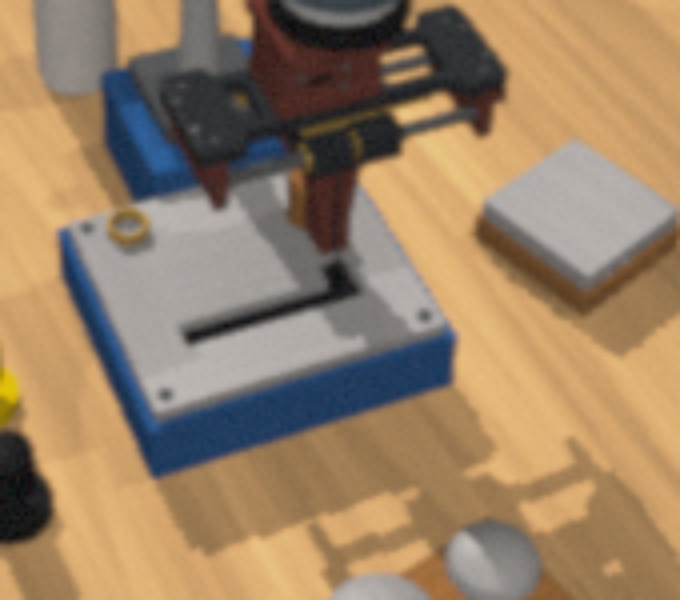

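The knob (298,200) is being pushed ahead of the fingers along the short leg. I go on in small steps until the end wall shows in the force.

Call:
{"fn": "carry_out", "kwargs": {"commands": [[0,0,-0.003,0,0,0],[0,0,-0.003,0,0,0],[0,0,0,0,0,0]]}}

```text
t: 8.78
ee_pos: [566.4, -36.7, 56.4]
orientation: [1.263, 1.172, -1.27]
ft_force: [0.3, -3.4, 1.1]
width: -0.1
```

Call:
{"fn": "carry_out", "kwargs": {"commands": [[0,0,-0.002,0,0,0]]}}

```text
t: 8.9
ee_pos: [566.6, -35.9, 56.7]
orientation: [1.262, 1.171, -1.27]
ft_force: [-3.1, -14.3, 5.3]
width: 0.4
```

Call:
{"fn": "carry_out", "kwargs": {"commands": [[0,0,-0.002,0,0,0]]}}

```text
t: 9.02
ee_pos: [566.8, -35.7, 57.1]
orientation: [1.259, 1.17, -1.271]
ft_force: [-2.2, -14.6, 3.7]
width: 0.4
```

The wall force of 14 N shows at TCP y ≈ 7, which is the expected locked position. I back off straight, then lift.

Call:
{"fn": "carry_out", "kwargs": {"commands": [[0,0,0.006,0,0,0],[0,0,0.012,0,0,0],[0,0,0.012,0,0,0],[-0.03,0,0,0,0,0],[-0.05,0,0,0,0,0],[-0.05,0,0,0,0,0],[-0.03,0,0,0,0,0],[0,0,0,0,0,0]]}}

```text
t: 10.02
ee_pos: [564.0, -69.1, 220.8]
orientation: [1.262, 1.171, -1.274]
ft_force: [0.3, 0.6, -0.5]
width: 0.5
```

Call:
{"fn": "carry_out", "kwargs": {"commands": [[0,-0.05,0.0,0,0,0],[0,-0.05,0.03,0,0,0],[0,-0.05,0.05,0,0,0],[0,0,0.05,0,0,0],[0,0,0.05,0,0,0],[0,0,0.05,0,0,0],[0,0,0.05,0,0,0],[0,0,0,0,0,0]]}}

```text
t: 11.02
ee_pos: [388.2, -336.2, 211.4]
orientation: [1.262, 1.186, -1.278]
ft_force: [-0.5, 1.2, -0.6]
width: 0.5
```

```bash
python3 -c "
from kn import *
plan()
d=grab('top');x=d['pixels'][175:262,225:315];s=grab('side')
y=s['pixels'][200:310,180:310]
a=cv2.resize(x,(440,425),interpolation=cv2.INTER_CUBIC);b=cv2.resize(y,(360,425))
cv2.imwrite('pics/f6.png',np.hstack([a,b]))
for n,dd,r,z in(('top',d,(190,215,250,300),81),('side',s,(218,255,225,270),66)):
  hs=cv2.cvtColor(dd['pixels'],cv2.COLOR_BGR2HSV);m=((hs[...,1]>90)&(hs[...,0]<22)).astype(np.uint8);q=m*0;q[r[0]:r[1],r[2]:r[3]]=1
  k,l,st,c=cv2.connectedComponentsWithStats(m*q)
  for i in range(1,k):
    if st[i,4]>30: print(n,st[i],toS(onz(dd,*c[i],z)))
"
```

```text
t 11.03 S [-107.2 -307.2] z 211.4 w 0.5 F [-0.5  1.2 -0.6]
rot tool deg [ 0.19 -0.16  0.99]
top [258 191  11  12  96] [44.03341758 32.30915114]
side [225 243   7  12  70] [-37.6386722   -8.74455474]
```

View pics/f6.png

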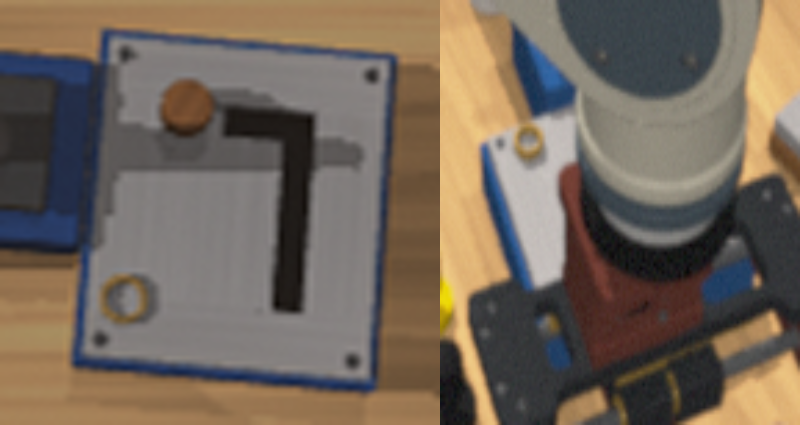

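The top crop shows the knob (188,107) at the closed end, with the slot open behind it. It measures (44.0, 32.3) against the expected (45, 31.5), and the ring (125,298) is in place.

```bash
python3 -c "
from h import *
print(ctrl.close_job())"
```

```text
the job is handed in; nothing more can be done
None
```

The stretcher is locked, and I've handed the job in after about 11 s of robot time. With the outside of the closed fingers, I pushed the brown knob along the long leg to the corner. I then pushed it from its -y side along the short leg, until about 14 N showed it was against the end wall. The hand then backed off and lifted clear.

**Knob position:** the last top view puts it at (44.0, 32.3) mm in the stretcher's frame, against the expected (45, 31.5). That is within the calibration error.

**Surroundings:** in the same view the ring is in place and the hand is clear of the plate. I did not measure the stake block, bench block or can again at the end. The hand did not come close to them, and no unexpected force showed.

**Checks that failed or fell short:**
- **Last side view:** the arm hid the knob, so the final position rests on the top view and the wall force.
- **First light touch:** the knob slid a few mm along the long leg before the planned push, while the fingers were still at about 65 mm instead of the planned 57 mm. I backed off and lowered them before going on.

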